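Tighten the tap stub's lock nut with an adjustable wrench

ROBOT

A 6-joint arm with a two-finger parallel gripper is mounted at the origin on a cart in front of the work surface, level with it; the furniture and walls round the work are solid. World frame = base frame: x ahead of the robot, y to its left, z up, the work surface at z = 0. Lengths are in m, angles in rad, forces in N, time in s.
With the tool pointing down it reaches from about 0.375 to 0.975 m from the base axis. Payload 3.8 kg.
Tool frame: the origin (TCP) lies on the mounting face of the last link; the fingertips stand 173 mm ahead of it and the grasp point (between the pads) lies 155 mm ahead of it (bot.hold_point_z is the distance from the TCP to the grasp point, in m); z points along the fingers, y is the line along which they close (so a half turn about z gives the same grasp; the last joint's range is limited). The gripper opens to 85 mm and grips with 20 to 120 N. Pads are 22 mm wide; open, the fingers measure 114 mm over their backs; the gripper's body (76 mm by 85 mm) begins 54 mm behind the grasp point. The pads swing forward as they close: fully open they stand 13 mm farther back than shut.
Start: joints at [1.306, 0.264, 1.604, -0, 1.274, -0.037], TCP at [0.152, 0.658, 0.405] pointing down, gripper open.
Joint ranges: [-2.63, 2.63], [-0.94, 2.18], [0.31, 2.57], [-1.31, 4.45], [0, 2.66], [-2.55, 2.55]. Speed limits (rad/s): [2.57, 2.57, 3.14, 3.14, 3.14, 3.14].

INTERFACE

Orientations are given as a rotation vector (axis times angle).
In Python, from workcell import bot, optics gives the robot as it stands.
- The arm moves only by the shell command python3 -m jog 'ROWS' [OPENING] [FORCE]. ROWS is JSON, a list of rows, each an object of numbers: "dx", "dy", "dz": the shift along the tool's x, y, z in mm; "ax", "ay", "az": the turn, a rotation vector about the tool's x, y, z in degrees. A call has 1 to 20 rows; each row shifts and turns the commanded pose from where the row before left it, along the tool's axes as they then stand; what a row does not reach is not made up. A row lasts 1/12 s, in which the tool goes at most 41.7 mm and 7.16 degrees, less where a joint would pass 70% of its speed; a pose out of reach is approached as far as the arm can. A call with a gripper value outside its range is refused whole. OPENING is the opening, from 0 (shut) to 1 (fully open), set as the call begins (- or left out, the last holds). The fingers move at their own pace and stop on an object; FORCE is the grip in N (left out, the last holds). Time passes only in rows, so rows that do not move let the fingers close. It gives the time, the measured TCP pose, the force, the opening and the grip force at its end, in the units of the state.
- bot.read_state(): the state, without advancing time (a new reading comes with each control period).
- optics.read_camera(name): name is "side" or "top"; returns a dict with "img" (480x640x3 uint8, red, green, blue), "vertical_fov" (degrees; the focal length in pixels is half the picture's height over the tangent of half this angle, whatever the lens; pixels are square), "cx", "cy" (the principal point, pixels), "R" (3x3) and "t" (3): a world point X has camera coordinates R X + t. Camera axes: x right, y down, z forward; pixel columns grow to the right and rows downward; lengths in m; the calibration is good to about 2 mm. A picture is of the moment at which its call begins. There is no depth.
- bot.finish_job(): hands the job in; it is judged then, once.
The state is a dict: "time": time; "q": joint angles; "joint_vel": joint speeds; "joint_torque": joint torques, N m; "tool_pos": TCP position; "tcp_rot": TCP orientation; "wrist_force": force on the tool from outside, world axes, zero at the start; "torque": the same for the moment, N m; "width": opening from 0.0 (shut) to 1.0 (fully open); "grip_force": force on a finger pad.
Only numpy, scipy, OpenCV 4.12 (cv2) and the standard library are available. Lean on these libraries where they do the work, as an engineer would, in place of code of your own. Each camera call takes 0.05 s, during which the arm holds its last target. There are 200 camera calls.

TASK

Tighten the hexagonal lock nut on the threaded tap stub in the worktop with the adjustable wrench: lay the wrench flat on the worktop with its open jaws round the nut, roll its worm wheel until the jaws just fit the nut's flats, then swing the handle clockwise (seen from above) until the nut comes up against its stop. Do not turn the nut with the fingers, leave the other things where they are, and let go with the wrench still lying snugly on the nut.

Things in the scene. Friction and masses are not known exactly. Their poses are not given: they have to be found in the camera images.
- wrench: Adjustable wrench of bare steel, 218 mm long, 16 mm thick, about 0.5 kg, lying flat. Origin: on its underside where the nut's axis comes when the jaws fit. +z up, +x out of the mouth; the handle runs to -x. Fixed jaw's face at y = +21 mm, moving jaw on the -y side; both 20 mm thick, reaching to x = +14 mm. Mouth's end wall at x = -26.5 mm. Head: x = -91 to -26, y = -25 to +41 mm.
- jaw (a joint): Travel of the moving jaw in m: the width between the jaws is 36 mm + this value (range 0 to 0.018), so it reads 0.006 when they fit the 42 mm nut; it starts between 0.0115 and 0.0145. Only the worm drives it (1.8 mm of jaw per rad); it stays where it is left and does not yield to a push on the jaw below about 50 N.
- worm (a joint): Angle of the worm wheel in rad; jaw = 0.0018 x worm. Rolling the wheel's exposed top towards the mouth (wrench +x) closes the jaws, towards the handle opens them. It takes about 7 N along its rim: press a fingertip on its top with 10 to 17 N and drag 20 to 25 mm; each stroke gives 1 to 2 rad, several are needed. It stops turning when the jaws bear on the nut.
- worm_top (a point): Top of the worm wheel, 26.5 mm above the wrench's underside at wrench x = -50 mm, y = 0. A steel roller with twelve ribs, radius 13 mm, 24 mm long, axis along the wrench's y, standing 10.5 mm proud of the head's top face (16 mm up). Axes as the wrench.
- wrench_grip (a point): Point of the handle to grip across its width, at wrench x = -110 mm, y = 0, 7 mm above the underside, near the centre of mass (x = -88 mm). The handle is a straight bar 24 mm wide and 14 mm high from x = -91 to -190 mm, ending in a round of radius 14 mm. Axes as the wrench.
- wrench_push (a point): Point near the end of the handle to push sideways, at wrench x = -140 mm, y = 0, 7 mm above the underside; the handle's sides are at y = +12 and -12 mm. Axes as the wrench.
- tap_stub: Fixed upright threaded steel stem, 25 mm in diameter, 47 mm high, rising from the worktop and carrying the nut. Origin on the worktop on its axis. (A tall fridge closes the worktop on the right, y below about -0.4: an arm that starts beside it must be drawn in before it turns to the front.)
- nut_top (a point): Centre of the top face of the brass lock nut, 25 mm above the worktop: a regular hexagon, 42 mm across flats, 48.5 mm across corners, 22 mm high. Its axes turn with it: corners lie along its +x and -x, flats face its +y and -y, so the wrench fits with its x axis along the nut's x or a multiple of 60 degrees from it. The swing is free of obstacles with the handle towards the robot or its right.
- nut (a joint): Angle of the nut about its upright axis in rad, growing clockwise seen from above (tightening). It starts between 0 and 0.25 and stops hard at 0.9. It turns with about 0.35 N m of friction and the wrench drags on the worktop, so the handle takes 4 to 8 N; at the stop 3 to 5 N more on the handle is plenty, and forcing it with over 15 N there springs the jaws open.
- mug: Orange mug, 81 mm wide, 101 mm high, a bystander at the front left; origin under its middle.
- tape_roll: Roll of tan adhesive tape lying flat, 103 mm across, 25 mm high, a bystander at the front left; origin under its middle.
- lemon: Yellow lemon, 83x58x58 mm, a bystander at the left; origin at its underside.
- opener: Bottle opener with a black handle, 174 mm long, a bystander at the far left front; origin under its middle.
- tin_tuna: Flat tin, 86 mm across, 40 mm high, a bystander at the back right; origin under its middle.
Mind the look-alikes: they are no part of the job. There is more than one size of the tap_stub; the job needs the smaller.

How it is judged:
On the way, in this order (a step that is already met when the one before it is completed fails the run):
1. the wrench lies flat on the worktop with its open jaws round the nut (horizontal distance between wrench and nut_top below 0.018 m and height (world z) of wrench below 0.008 m and angle between wrench's own z axis and vertical below 0.1 rad), for 0.2 s.
2. with the wrench lying round the nut, the jaws have been closed until they fit it (horizontal distance between wrench and nut_top below 0.012 m and height (world z) of wrench below 0.008 m and angle between wrench's own z axis and vertical below 0.1 rad and value of joint jaw between 0.0045 and 0.0075 m), for 0.2 s.
3. the nut has been turned clockwise up to its stop with the wrench fitted (all of step 2 and value of joint nut above 0.84 rad), for 0.2 s.
At the end, for the whole second after the job is handed in: The nut is at its stop (joint nut above 0.84), the wrench lies flat on the worktop (underside less than 8 mm up, tilt under 0.1 rad) with its origin within 12 mm of the nut's axis and its jaws closed on the nut (joint jaw between 0.0045 and 0.0075), at rest (all of step 3 and linear speed of wrench below 0.01 m/s); the robot touches nothing.
It fails at once if the fingers push on the nut or the stub with more than 6 N (contact force between the fingers and tap_stub above 6 N).
It fails at once if a bystander (mug, tape roll, lemon, bottle opener, flat tin) is moved by more than 30 mm (distance of any of mug, tape_roll, lemon, opener, tin_tuna from where it was at the start of the episode above 0.03 m).
It also fails if it takes over 72 s, if anything falls off the work surface, if the arm or the gripper's body presses on something with over 40 N, if the wrist force passes 120 N, or if a joint passes its speed limit or range.

## Working session

There is one attempt and no reset: what is moved stays moved. The work goes in short steps, Python scripts to look and compute and a shell command to move; the robot and the scene stay as the last step left them, time stands still between calls to the robot, and variables do not carry over. Pictures are saved under pics/ and viewed, at most 10 in all, crops included, and the job is handed in when it is done.

```bash
mkdir -p pics; ls; python3 - <<'E'
from workcell import bot, optics
import cv2,numpy as np
s=bot.read_state();print(s)
for n in("top","side"):
    c=optics.read_camera(n);cv2.imwrite(f"pics/{n}0.png",c["img"][:,:,::-1])
    R=np.array(c["R"]);print(n,c["vertical_fov"],c["cx"],c["cy"],R.round(3).tolist(),np.round(c["t"],3),"pos",(-R.T@c["t"]).round(3), [k for k in c])
E
```

```text
pics
{'time': 0.0, 'q': array([ 1.30612531e+00,  2.64768876e-01,  1.60536124e+00,  6.74515915e-06,
        1.27370635e+00, -3.68810794e-02]), 'joint_vel': array([ 0.00056738, -0.00202636,  0.00217447,  0.00158187, -0.00167874,
       -0.00136989]), 'joint_torque': array([-3.89337984e-04, -5.15121102e+01, -3.67314720e+01,  1.82220065e-04,
        1.29681602e-02,  3.33585170e-06]), 'tool_pos': array([0.15233172, 0.65723955, 0.40335789]), 'tcp_rot': array([-0.35700234, -3.12089475,  0.00348268]), 'wrist_force': array([-0.14107333, -0.02551786, -0.39116959]), 'torque': array([ 0.03362205, -0.05136183,  0.02039924]), 'grip_force': 0.0, 'width': 1.0024949685728373}
top 52.82013986265523 320.1142857398802 238.10598330759865 [[-0.007, -1.0, 0.004], [-0.984, 0.006, -0.175], [0.175, -0.005, -0.984]] [0.162 0.554 1.307] pos [0.317 0.166 1.383] ['img', 'vertical_fov', 'cx', 'cy', 'R', 't']
side 53.98693864534425 314.82856030856925 243.3139024914198 [[0.902, -0.431, 0.014], [-0.25, -0.55, -0.797], [0.351, 0.716, -0.604]] [-0.417  0.255  0.887] pos [ 0.129 -0.674  0.744] ['img', 'vertical_fov', 'cx', 'cy', 'R', 't']
```

View pics/top0.png

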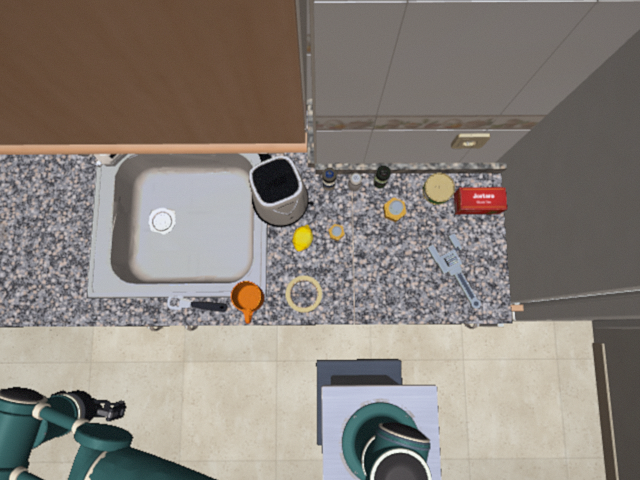

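View pics/side0.png

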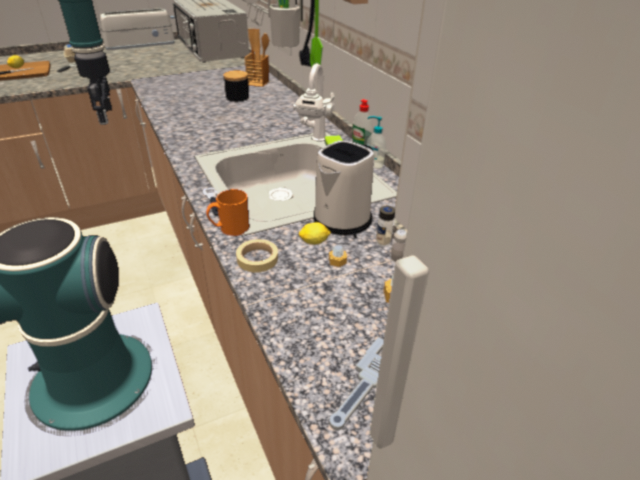

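Side view: the smaller nut is at about (338,258), the wrench at about (360,385), partly hidden by the fridge door. Top view: there are two hex nuts on stubs, (337,231) and (395,208). The one at (337,231) looks smaller, about 15 px across, which matches 42 mm. The wrench is at (455,270) with its handle end at (475,303). I'll confirm with a crop and measure.

```bash
cat > h.py <<'E'
from workcell import bot, optics
import cv2,numpy as np
def cam(n="top"):
    c=optics.read_camera(n);c["R"]=np.array(c["R"]);c["t"]=np.array(c["t"]);c["f"]=240/np.tan(np.radians(c["vertical_fov"]/2));return c
def ray(c,p,z):
    p=np.atleast_2d(np.asarray(p,float))
    d=np.c_[(p[:,0]-c["cx"])/c["f"],(p[:,1]-c["cy"])/c["f"],np.ones(len(p))]@c["R"]
    o=-c["R"].T@c["t"];return (o+d*((z-o[2])/d[:,2])[:,None])
def proj(c,X):
    v=np.atleast_2d(X)@c["R"].T+c["t"];return np.c_[c["cx"]+c["f"]*v[:,0]/v[:,2],c["cy"]+c["f"]*v[:,1]/v[:,2]]
E
python3 - <<'E'
from h import *
c=cam();im=c["img"]
cv2.imwrite("pics/crop1.png",cv2.resize(im[180:320,320:520,::-1],None,fx=4,fy=4,interpolation=cv2.INTER_CUBIC))
hsv=cv2.cvtColor(im,cv2.COLOR_RGB2HSV)
m=cv2.inRange(hsv,(10,90,90),(30,255,255))
n,l,s,ce=cv2.connectedComponentsWithStats(m)
for i in range(1,n):
    x,y,w,h,a=s[i]
    if a>20 and 280<y+h and 0 or (a>20 and 320<x<430 and 180<y<260): print("brass",s[i],ce[i].round(1), ray(c,(x+w/2-.5,y+h/2-.5),.025).round(4),w*1.36/c["f"],h*1.36/c["f"])
m=cv2.inRange(hsv,(95,35,90),(125,140,255));m[:220]=0;m[320:]=0;m[:,:415]=0;m[:,500:]=0
n,l,s,ce=cv2.connectedComponentsWithStats(m)
for i in range(1,n):
    if s[i][4]>8: print("steel",s[i],ce[i].round(1))
for p in((462,270),(475,300),(440,255)):print(im[p[1],p[0]],hsv[p[1],p[0]])
E
```

```text
brass [384 198  22  24 232] [393.4 210.7] [[ 0.642  -0.0567  0.025 ]] 0.06191238289953399 0.06754078134494618
brass [329 224  16  17 117] [336.1 232.6] [[0.5769 0.1117 0.025 ]] 0.045027187563297454 0.04784138678600354
steel [450 234  11  14  58] [454.9 240.3]
steel [429 246  51  62 555] [455.2 272.4]
[140 137 139] [160   5 140]
[149 161 177] [107  40 177]
[149 146 151] [138   8 151]
```

View pics/crop1.png

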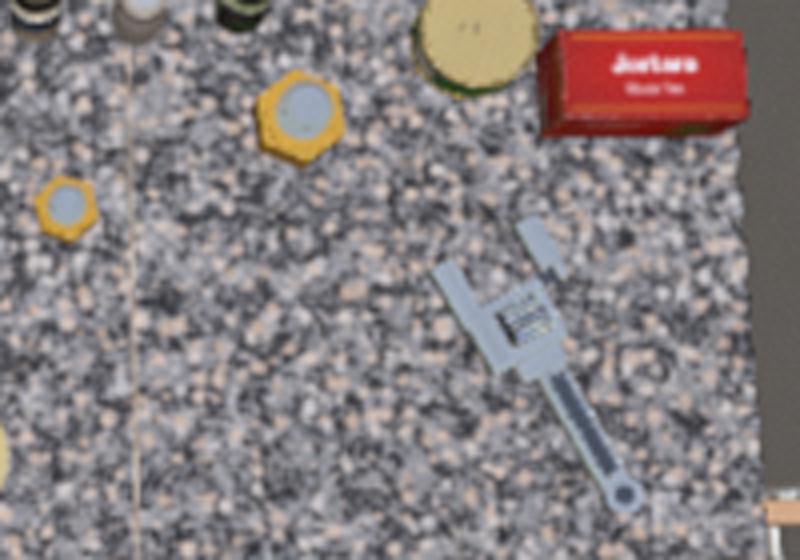

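The crop shows two candidates: the nut at (337,232), about 45 mm across, and the one at (395,208), about 63 mm. The description fits (337,232). In the wrench, the jaws point up-left, the moving jaw is on the right, the worm is near (452,260) and the round handle end is at about (476,303).

```bash
cat >> h.py <<'E'
def hexang(c,uv,z=.025,show=True):
    """nut centre and corner angle (mod 60deg) from the brass blob"""
    im=c["img"];hsv=cv2.cvtColor(im,cv2.COLOR_RGB2HSV)
    x0,y0=int(uv[0])-16,int(uv[1])-16
    big=cv2.resize(im[y0:y0+32,x0:x0+32],None,fx=8,fy=8,interpolation=cv2.INTER_CUBIC)
    h=cv2.cvtColor(big,cv2.COLOR_RGB2HSV);m=cv2.inRange(h,(10,90,150),(32,255,255))
    k=max(cv2.findContours(m,cv2.RETR_EXTERNAL,cv2.CHAIN_APPROX_NONE)[0],key=cv2.contourArea)
    k=cv2.convexHull(k)[:,0]
    W=ray(c,(k+.5)/8-.5+[x0,y0],z)[:,:2]
    (cx,cy),r=cv2.minEnclosingCircle((W*1000).astype(np.float32))
    mm=cv2.moments((W*1e4).astype(np.float32));C=np.array([mm["m10"],mm["m01"]])/mm["m00"]/1e4
    # resample densely for the sixfold phase
    P=np.vstack([np.linspace(a,b,40) for a,b in zip(W,np.roll(W,-1,0))])-C
    th=np.arctan2(P[:,1],P[:,0]);rr=np.hypot(*P.T);o=np.argsort(th)
    g=np.linspace(-np.pi,np.pi,720,endpoint=False);f=np.interp(g,th[o],rr[o],period=2*np.pi)
    s=(f*np.exp(-6j*g)).mean();ang=-np.degrees(np.angle(s))/6
    return C,ang,abs(s)*2000,2*f.mean()*1000
def steel(c,box):
    im=c["img"].astype(int);x0,y0,x1,y1=box
    hsv=cv2.cvtColor(c["img"],cv2.COLOR_RGB2HSV);m=cv2.inRange(hsv,(95,30,90),(125,140,255))
    M=np.zeros_like(m);M[y0:y1,x0:x1]=m[y0:y1,x0:x1];return M
E
python3 - <<'E'
from h import *
c=cam()
print(hexang(c,(337,232)))
m=steel(c,(420,225,500,315))
v,u=np.nonzero(m);W=ray(c,np.c_[u,v],.014)[:,:2]
E=ray(c,[[476.1,303.3]],.014)[0,:2];print("ring",E)
# handle axis: steel pixels 20..95 mm from ring; midline by symmetric extremes
d=W-E;r=np.hypot(*d.T);s=(r>18)&(r<90)
mu,ev=cv2.PCACompute(W[s].astype(np.float32),mean=None);a=ev[0]*np.sign(ev[0][0]);print("handle mean",mu,"yaw",np.degrees(np.arctan2(a[1],a[0])),s.sum())
yaw=np.arctan2(a[1],a[0]);ax=np.array([np.cos(yaw),np.sin(yaw)]);ay=np.array([-ax[1],ax[0]])
for O in(E+190e-3*ax, ):
    q=(W-O)*1000;X=q@ax;Y=q@ay
    for lo,hi in((-205,-175),(-175,-130),(-130,-93),(-88,-60),(-60,-30),(-25,0),(0,14),(14,30)):
        k=(X>lo)&(X<hi);print(lo,hi,k.sum(),Y[k].min().round(1) if k.any() else 0,Y[k].max().round(1) if k.any() else 0)
    print("X range",X.min(),X.max(),"origin",O)
    hd=X>-85;print("left jaw tip", X[(Y>15)].max(),"right tip",X[Y<-20].max())
E
```

```text
(array([0.57834469, 0.11287166]), np.float64(12.679146468677438), np.float64(1.0499223161964162), np.float64(45.11955939847898))
ring [ 0.37230227 -0.2790446 ]Traceback (most recent call last):
  File "<stdin>", line 9, in <module>
cv2.error: OpenCV(4.12.0) /io/opencv/modules/core/src/matmul.dispatch.cpp:788: error: (-215:Assertion failed) nsamples > 0 in function 'calcCovarMatrix'
```

```bash
cat >> h.py <<'E'
def wrench(c,box,ring,show=True):
    """yaw (deg) and origin from the handle's midline and the ring"""
    m=steel(c,box);v,u=np.nonzero(m);W=ray(c,np.c_[u,v],.014)[:,:2];E=ray(c,[ring],.014)[0,:2]
    d=W-E;r=np.hypot(*d.T);s=(r>.018)&(r<.09)
    mu,ev=cv2.PCACompute(W[s].astype(np.float32),mean=None);a=ev[0]*np.sign(ev[0][0])
    O=mu[0]+a*((E-mu[0])@a)+.190*a
    ay=np.array([-a[1],a[0]]);q=(W-O)*1000;X=q@a;Y=q@ay
    if show:
        for lo,hi in((-205,-175),(-175,-130),(-130,-93),(-88,-60),(-60,-30),(-25,0),(0,14),(14,30)):
            k=(X>lo)&(X<hi)
            if k.any(): print(lo,hi,k.sum(),Y[k].min().round(1),Y[k].max().round(1))
        print("X",X.min(),X.max())
    return O,np.degrees(np.arctan2(a[1],a[0])),s.sum()
def goto(p,yaw):
    """tool-frame shift (mm) and turn (deg) from the present pose to TCP p, tool pointing down, tool y at world angle yaw mod 180"""
    from scipy.spatial.transform import Rotation as Ro
    s=bot.read_state();R=Ro.from_rotvec(s["tcp_rot"]).as_matrix()
    y=np.degrees(np.arctan2(R[1,1],R[0,1]));dy=(yaw-y+90)%180-90
    print("TCP",s["tool_pos"].round(4),"tool y at",y.round(2),"tilt",R[:2,2].round(4),"F",s["wrist_force"].round(1),"w",round(s["width"],3),"q",s["q"].round(2),"t",s["time"])
    print("shift",((np.array(p)-s["tool_pos"])@R*1000).round(1),"then az",round(-dy,2),"(q6 may limit)")
E
python3 - <<'E'
from h import *
c=cam();O,y,n=wrench(c,(420,225,500,315),(476.1,303.3));print(O,y,n)
a=np.radians(y);g=O-.110*np.array([np.cos(a),np.sin(a)]);print("grip",g)
goto([*g,.28],y+90)
E
```

```text
-205 -175 72 -13.6 13.6
-175 -130 96 -8.6 9.3
-130 -93 80 -9.4 9.0
-88 -60 126 -23.3 35.3
-60 -30 177 -42.8 37.2
-25 0 89 -46.9 38.4
0 14 44 -46.7 38.1
X -202.64757719384184 11.66850000558496
[ 0.5406543  -0.19095312] 27.142893 159
grip [ 0.44276843 -0.24113635]
TCP [0.1524 0.6574 0.404 ] tool y at 76.95 tilt [-0.0003 -0.001 ] F [0.8 0.6 0.5] w 1.0 q [ 1.31  0.26  1.6   0.    1.27 -0.04] t 0.25
shift [-485.8 -809.6  124.9] then az -40.2 (q6 may limit)
```

```bash
python3 -m jog '[{"dx":-10,"dy":-10},{"dx":-25,"dy":-27,"dz":3},{"dx":-26,"dy":-27,"dz":3},{"dx":-26,"dy":-27,"dz":3},{"dx":-26,"dy":-27,"dz":3},{"dx":-26,"dy":-27,"dz":3},{"dx":-26,"dy":-27,"dz":3},{"dx":-26,"dy":-27,"dz":3},{"dx":-26,"dy":-27,"dz":3},{"dx":-26,"dy":-27,"dz":3},{"dx":-26,"dy":-27,"dz":3},{"dx":-26,"dy":-27,"dz":3},{"dx":-26,"dy":-27,"dz":3},{"dx":-26,"dy":-27,"dz":3},{"dx":-20,"dy":-30,"dz":4}]' 1
python3 -m jog '[{"dx":-10,"dy":-35,"dz":6},{"dx":-10,"dy":-35,"dz":6},{"dx":-10,"dy":-35,"dz":6},{"dx":-10,"dy":-35,"dz":6},{"dx":-10,"dy":-35,"dz":6},{"dx":-10,"dy":-35,"dz":6},{"dx":-10,"dy":-35,"dz":6},{"dx":-10,"dy":-35,"dz":6},{"dx":-10,"dy":-35,"dz":6},{"dx":-10,"dy":-35,"dz":6},{"dx":-10,"dy":-35,"dz":6}]'
python3 -c "
from h import *
goto([.4428,-.2411,.25],-62.9)"
```

```text
TCP [0.1524 0.6574 0.404 ] tool y at 76.95 tilt [-0.0003 -0.001 ] F [0.8 0.6 0.5] w 1.0 q [ 1.31  0.26  1.6   0.    1.27 -0.04] t 0.25
shift [-485.8 -809.6  154.9] then az -40.15 (q6 may limit)invalid input
invalid input
```

```bash
python3 -m jog '[{"dx":-10,"dy":-10,"dz":0,"ax":0,"ay":0,"az":0}]'; python3 -m jog '[{"dx":-10.0,"dy":-10.0}]' 1 40;  python3 -m jog 2>&1 | tail -5
```

```text
time: 0.33
tool_pos: [0.1591, 0.6464, 0.4042]
tcp_rot: [-0.355, -3.121, -0.001]
wrist_force: [0.4, 0.2, 0.1]
width: 0.998
grip_force: 0.0
invalid inputinvalid input
```

```bash
python3 -m jog '[{"dx":-25,"dy":-27,"dz":3,"ax":0,"ay":0,"az":0},{"dx":-26,"dy":-27,"dz":3,"ax":0,"ay":0,"az":0},{"dx":-26,"dy":-27,"dz":3,"ax":0,"ay":0,"az":0},{"dx":-26,"dy":-27,"dz":3,"ax":0,"ay":0,"az":0},{"dx":-26,"dy":-27,"dz":3,"ax":0,"ay":0,"az":0},{"dx":-26,"dy":-27,"dz":3,"ax":0,"ay":0,"az":0},{"dx":-26,"dy":-27,"dz":3,"ax":0,"ay":0,"az":0},{"dx":-26,"dy":-27,"dz":3,"ax":0,"ay":0,"az":0},{"dx":-26,"dy":-27,"dz":3,"ax":0,"ay":0,"az":0},{"dx":-26,"dy":-27,"dz":3,"ax":0,"ay":0,"az":0},{"dx":-26,"dy":-27,"dz":3,"ax":0,"ay":0,"az":0},{"dx":-26,"dy":-27,"dz":3,"ax":0,"ay":0,"az":0},{"dx":-26,"dy":-27,"dz":3,"ax":0,"ay":0,"az":0},{"dx":-20,"dy":-30,"dz":4,"ax":0,"ay":0,"az":0}]' 1 40
python3 -m jog '[{"dx":-10,"dy":-35,"dz":6,"ax":0,"ay":0,"az":0},{"dx":-10,"dy":-35,"dz":6,"ax":0,"ay":0,"az":0},{"dx":-10,"dy":-35,"dz":6,"ax":0,"ay":0,"az":0},{"dx":-10,"dy":-35,"dz":6,"ax":0,"ay":0,"az":0},{"dx":-10,"dy":-35,"dz":6,"ax":0,"ay":0,"az":0},{"dx":-10,"dy":-35,"dz":6,"ax":0,"ay":0,"az":0},{"dx":-10,"dy":-35,"dz":6,"ax":0,"ay":0,"az":0},{"dx":-10,"dy":-35,"dz":6,"ax":0,"ay":0,"az":0},{"dx":-10,"dy":-35,"dz":6,"ax":0,"ay":0,"az":0},{"dx":-10,"dy":-35,"dz":6,"ax":0,"ay":0,"az":0},{"dx":-10,"dy":-35,"dz":6,"ax":0,"ay":0,"az":0}]'
python3 -c "
from h import *
goto([.4428,-.2411,.25],-62.9)"
```

```text
time: 1.5
tool_pos: [0.4225, 0.1915, 0.3621]
tcp_rot: [0.357, 3.119, 0.001]
wrist_force: [1.6, -0.2, 0.4]
width: 0.997
grip_force: 0.0
time: 2.42
tool_pos: [0.4407, -0.2082, 0.2956]
tcp_rot: [0.358, 3.121, -0.001]
wrist_force: [0.6, 0.9, 0.7]
width: 1.002
grip_force: 0.0
TCP [ 0.4407 -0.2082  0.2956] tool y at 76.92 tilt [ 0.0003 -0.0004] F [0.6 0.9 0.7] w 1.002 q [-0.49  0.01  2.11 -0.    1.03 -1.83] t 2.4167
shift [ -9.4 -31.6  45.7] then az -40.18 (q6 may limit)
```

```bash
python3 -m jog '[{"dx":-9,"dy":-32,"dz":10,"ax":0,"ay":0,"az":0},{"dx":0,"dy":0,"dz":2,"ax":0,"ay":0,"az":7.1},{"dx":0,"dy":0,"dz":2,"ax":0,"ay":0,"az":7.1},{"dx":0,"dy":0,"dz":2,"ax":0,"ay":0,"az":7.1},{"dx":0,"dy":0,"dz":2,"ax":0,"ay":0,"az":7.1},{"dx":0,"dy":0,"dz":2,"ax":0,"ay":0,"az":7.1},{"dx":0,"dy":0,"dz":2,"ax":0,"ay":0,"az":7.1},{"dx":0,"dy":0,"dz":2,"ax":0,"ay":0,"az":7.1},{"dx":0,"dy":0,"dz":2,"ax":0,"ay":0,"az":7.1},{"dx":0,"dy":0,"dz":2,"ax":0,"ay":0,"az":7.1},{"dx":0,"dy":0,"dz":2,"ax":0,"ay":0,"az":7.1},{"dx":0,"dy":0,"dz":2,"ax":0,"ay":0,"az":7.1},{"dx":0,"dy":0,"dz":2,"ax":0,"ay":0,"az":7.1},{"dx":0,"dy":0,"dz":2,"ax":0,"ay":0,"az":7.1},{"dx":0,"dy":0,"dz":2,"ax":0,"ay":0,"az":7.1},{"dx":0,"dy":0,"dz":2,"ax":0,"ay":0,"az":7.1},{"dx":0,"dy":0,"dz":2,"ax":0,"ay":0,"az":7.1},{"dx":0,"dy":0,"dz":2,"ax":0,"ay":0,"az":7.1},{"dx":0,"dy":0,"dz":2,"ax":0,"ay":0,"az":7.1},{"dx":0,"dy":0,"dz":2,"ax":0,"ay":0,"az":7.1}]' 
python3 -m jog '[{"dx":0,"dy":0,"dz":0,"ax":0,"ay":0,"az":5},{"dx":0,"dy":0,"dz":0,"ax":0,"ay":0,"az":0}]'
python3 - <<'E'
from h import *
c=cam();cv2.imwrite("pics/t2.png",cv2.resize(c["img"][180:340,380:520,::-1],None,fx=4,fy=4))
goto([.4428,-.2411,.177],-62.9)
E
```

```text
time: 4.08
tool_pos: [0.4426, -0.2395, 0.2477]
tcp_rot: [3.022, 0.858, -0.0]
wrist_force: [-0.5, 0.1, -0.1]
width: 1.0
grip_force: 0.0
time: 4.25
tool_pos: [0.4426, -0.2394, 0.2476]
tcp_rot: [-3.055, -0.731, 0.001]
wrist_force: [-0.3, -0.4, -0.1]
width: 1.0
grip_force: 0.0
TCP [ 0.4428 -0.2395  0.2477] tool y at -62.86 tilt [-0.0002 -0.0001] F [-0.8 -0.   1.3] w 1.002 q [-0.55  0.1   2.11 -0.    0.93  0.55] t 4.3
shift [-0.7  1.5 70.7] then az 0.04 (q6 may limit)
```

View pics/t2.png

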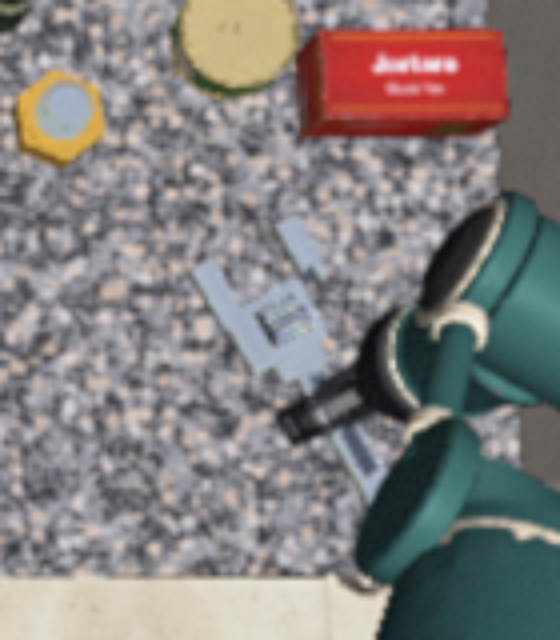

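The gripper straddles the handle just behind the head, near (330,405) in the crop. I'll descend and grip.

```bash
python3 -m jog '[{"dx":-1,"dy":1,"dz":15,"ax":0,"ay":0,"az":0},{"dx":0,"dy":0,"dz":20,"ax":0,"ay":0,"az":0},{"dx":0,"dy":0,"dz":20,"ax":0,"ay":0,"az":0},{"dx":0,"dy":0,"dz":10,"ax":0,"ay":0,"az":0},{"dx":0,"dy":0,"dz":6,"ax":0,"ay":0,"az":0},{"dx":0,"dy":0,"dz":0,"ax":0,"ay":0,"az":0}]'
python3 -m jog '[{"dx":0,"dy":0,"dz":0,"ax":0,"ay":0,"az":0},{"dx":0,"dy":0,"dz":0,"ax":0,"ay":0,"az":0},{"dx":0,"dy":0,"dz":0,"ax":0,"ay":0,"az":0},{"dx":0,"dy":0,"dz":0,"ax":0,"ay":0,"az":0},{"dx":0,"dy":0,"dz":0,"ax":0,"ay":0,"az":0},{"dx":0,"dy":0,"dz":0,"ax":0,"ay":0,"az":0},{"dx":0,"dy":0,"dz":0,"ax":0,"ay":0,"az":0},{"dx":0,"dy":0,"dz":0,"ax":0,"ay":0,"az":0}]' 0 80
```

```text
time: 4.8
tool_pos: [0.4422, -0.2403, 0.1755]
tcp_rot: [-3.052, -0.736, 0.003]
wrist_force: [-0.6, 0.3, 0.8]
width: 0.999
grip_force: 0.0
time: 5.47
tool_pos: [0.4434, -0.2409, 0.1777]
tcp_rot: [3.054, 0.735, 0.001]
wrist_force: [-1.0, 1.7, 6.4]
width: 0.251
grip_force: 79.9
```

```bash
python3 -m jog '[{"dx":0,"dy":0,"dz":-5,"ax":0,"ay":0,"az":0},{"dx":0,"dy":0,"dz":-15,"ax":0,"ay":0,"az":0},{"dx":0,"dy":0,"dz":-10,"ax":0,"ay":0,"az":0},{"dx":6,"dy":-11,"dz":0,"ax":0,"ay":0,"az":0},{"dx":12,"dy":-21,"dz":0,"ax":0,"ay":0,"az":0},{"dx":12,"dy":-21,"dz":0,"ax":0,"ay":0,"az":0},{"dx":12,"dy":-21,"dz":0,"ax":0,"ay":0,"az":0},{"dx":12,"dy":-21,"dz":0,"ax":0,"ay":0,"az":0},{"dx":12,"dy":-22,"dz":0,"ax":0,"ay":0,"az":0},{"dx":12,"dy":-22,"dz":0,"ax":0,"ay":0,"az":0},{"dx":12,"dy":-22,"dz":0,"ax":0,"ay":0,"az":0},{"dx":6,"dy":-11,"dz":0,"ax":0,"ay":0,"az":0}]'
python3 -m jog '[{"dx":0,"dy":0,"dz":0,"ax":0,"ay":0,"az":-3},{"dx":0,"dy":0,"dz":0,"ax":0,"ay":0,"az":-5},{"dx":0,"dy":0,"dz":0,"ax":0,"ay":0,"az":-6},{"dx":0,"dy":0,"dz":0,"ax":0,"ay":0,"az":-6},{"dx":0,"dy":0,"dz":0,"ax":0,"ay":0,"az":-6},{"dx":0,"dy":0,"dz":0,"ax":0,"ay":0,"az":-6},{"dx":0,"dy":0,"dz":0,"ax":0,"ay":0,"az":-6},{"dx":0,"dy":0,"dz":0,"ax":0,"ay":0,"az":-4},{"dx":0,"dy":0,"dz":0,"ax":0,"ay":0,"az":-3},{"dx":0,"dy":0,"dz":0,"ax":0,"ay":0,"az":0}]'
python3 - <<'E'
from h import *
c=cam();cv2.imwrite("pics/t3.png",cv2.resize(c["img"][180:320,300:480,::-1],None,fx=4,fy=4))
goto([.5275,-.0494,.205],-17.3)
E
```

```text
time: 6.47
tool_pos: [0.4491, -0.0411, 0.206]
tcp_rot: [-3.052, -0.736, 0.002]
wrist_force: [-0.7, -0.9, -4.8]
width: 0.254
grip_force: 79.1
time: 7.3
tool_pos: [0.4495, -0.0432, 0.2061]
tcp_rot: [-2.539, -1.849, 0.001]
wrist_force: [-0.3, 0.8, -4.1]
width: 0.253
grip_force: 79.2
TCP [ 0.4497 -0.0433  0.2062] tool y at -18.0 tilt [-0.0009  0.0002] F [-0.5 -0.5 -5.2] w 0.256 q [-0.15  0.07  2.24  0.    0.83  0.16] t 7.35
shift [18.3 75.9  1.2] then az -0.7 (q6 may limit)
```

View pics/t3.png

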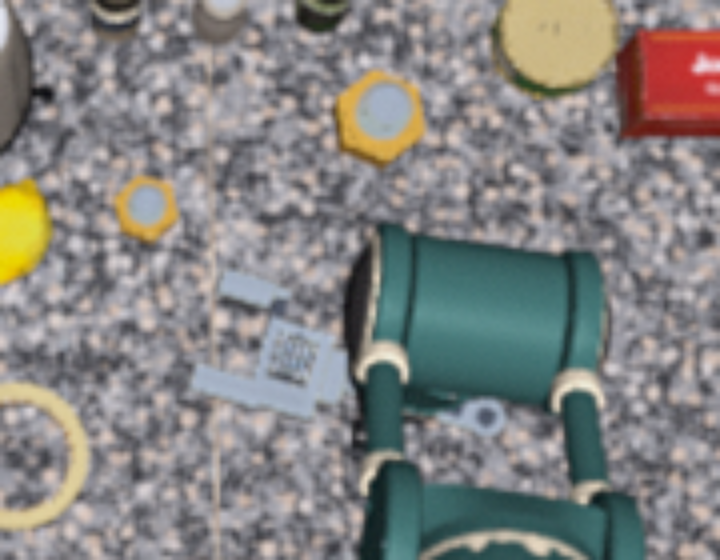

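```bash
cat >> h.py <<'E'
def inwrench(W,tcp,yaw,gx=-110.):
    a=np.radians(yaw);A=np.array([[np.cos(a),np.sin(a)],[-np.sin(a),np.cos(a)]])
    return ((W[:,:2]-np.array(tcp)[:2])@A.T*1000+[gx,0]).round(1)
E
python3 - <<'E'
from h import *
c=cam();s=bot.read_state()
k=np.array([(197,365),(192,390),(228,272),(220,292),(310,415)])
print(inwrench(ray(c,(k+.5)/4-.5+[300,180],.0485),s["tool_pos"],72))
# steel edges: moving/fixed jaw masks
m=steel(c,(345,245,390,290));n,l,st,ce=cv2.connectedComponentsWithStats(m)
for i in range(1,n):
    if st[i][4]>15:
        v,u=np.nonzero(l==i);P=inwrench(ray(c,np.c_[u,v],.0485),s["tool_pos"],72);t=P[:,0]>-15
        print(st[i],P.min(0),P.max(0), "front part y",[ (g,P[t&(P[:,1]*g>0)][:,1].min(),P[t&(P[:,1]*g>0)][:,1].max(),P[t&(P[:,1]*g>0)][:,0].max()) for g in(1,-1) if (t&(P[:,1]*g>0)).any()])
        for g in (1,-1):
            q=P[t&(P[:,1]*g>0)]
            if len(q)>10: print("jaw slope deg",np.degrees(np.polyfit(q[:,0],q[:,1],1)[0]),"mid y",q[:,1].mean())
E
```

```text
[[ 11.   25.9]
 [  9.2  43.6]
 [  9.4 -43.1]
 [ 10.6 -27.9]
 [-73.5  35.4]]
[348 248  39  36 488] [-88.1 -44.9] [10.1 40.7] front part y [(1, np.float64(25.4), np.float64(40.4), np.float64(9.7)), (-1, np.float64(-44.9), np.float64(-29.5), np.float64(10.1))]
jaw slope deg 1.614119917748852 mid y 32.953061224489794
jaw slope deg 2.7499082585249393 mid y -37.10196078431373
```

```bash
python3 - <<'E'
from h import *
c=cam();print("stem top",ray(c,[(336.9,231.1)],.047),"hex",hexang(c,(337,232)))
N=np.array([.5780,.1125]);a=np.radians(73);ax=np.array([np.cos(a),np.sin(a)]);ay=np.array([-ax[1],ax[0]])
for X in(58.5,-1.5):
    t=N-(X+110)/1000*ax+.002*ay;print(t);goto([*t,.181],-17.5)
E
```

```text
stem top [[0.57527852 0.11137355 0.047     ]] hex (array([0.57827339, 0.1129234 ]), np.float64(12.600729260935678), np.float64(1.0209628342017436), np.float64(45.302592969424516))
[ 0.52682276 -0.04805261]
TCP [ 0.4499 -0.0435  0.2064] tool y at -18.02 tilt [-0.0006  0.0002] F [-0.5 -0.  -5. ] w 0.253 q [-0.15  0.07  2.24  0.    0.83  0.16] t 7.45
shift [19.5 74.6 25.4] then az -0.52 (q6 may limit)
[0.54436506 0.00932568]
TCP [ 0.4499 -0.0435  0.2064] tool y at -18.02 tilt [-0.0006  0.0002] F [-0.5 -0.  -5. ] w 0.253 q [-0.15  0.07  2.24  0.    0.83  0.16] t 7.45
shift [79.5 73.5 25.4] then az -0.52 (q6 may limit)
```

```bash
python3 -m jog '[{"dx":2,"dy":8,"dz":0,"ax":0,"ay":0,"az":0},{"dx":4,"dy":16,"dz":0,"ax":0,"ay":0,"az":0},{"dx":4,"dy":18,"dz":0,"ax":0,"ay":0,"az":0},{"dx":4,"dy":16,"dz":2,"ax":0,"ay":0,"az":0},{"dx":3,"dy":10,"dz":6,"ax":0,"ay":0,"az":0},{"dx":2,"dy":6,"dz":10,"ax":0,"ay":0,"az":0},{"dx":0,"dy":0,"dz":6,"ax":0,"ay":0,"az":0},{"dx":0,"dy":0,"dz":0,"ax":0,"ay":0,"az":0}]'
python3 - <<'E'
from h import *
c=cam();s=bot.read_state();cv2.imwrite("pics/t4.png",cv2.resize(c["img"][200:280,320:420,::-1],None,fx=6,fy=6,interpolation=cv2.INTER_CUBIC))
goto([.544,.0093,.179],-17.5)
E
```

```text
time: 8.12
tool_pos: [0.526, -0.0484, 0.181]
tcp_rot: [-2.539, -1.846, 0.004]
wrist_force: [-1.2, 0.3, -4.7]
width: 0.252
grip_force: 79.2
TCP [ 0.5257 -0.0484  0.1814] tool y at -17.97 tilt [-0.0034  0.0005] F [-0.2 -0.7 -4.9] w 0.252 q [-0.14  0.24  2.1  -0.    0.81  0.17] t 8.1667
shift [60.5 -0.4  2.4] then az -0.47 (q6 may limit)
```

View pics/t4.png

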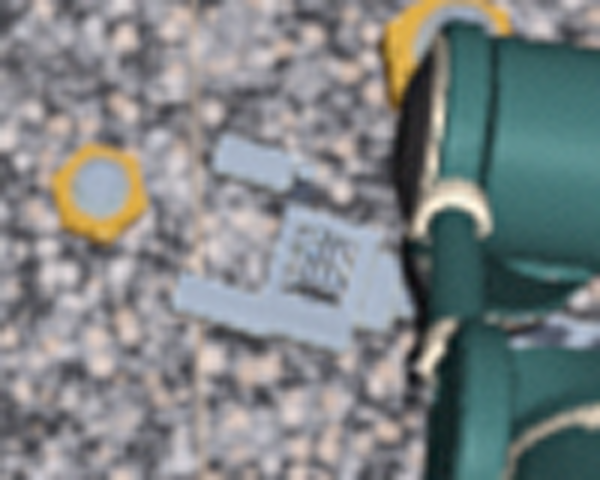

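The nut is at crop (101,190). The fixed jaw's inner edge runs (182,273)–(268,297) and the moving jaw's inner edge (216,172)–(285,192). I'll check the lateral alignment numerically.

```bash
python3 - <<'E'
from h import *
c=cam();s=bot.read_state()
k=np.array([(182,273),(268,297),(216,172),(285,192),(173,303),(222,137)])
g=lambda k:(k+.5)/6-.5+[320,200]
W=ray(c,g(k),.0235);N=ray(c,g(np.array([(101,190)])),.030)
print(N,[np.degrees(np.arctan2(*(W[i+1]-W[i])[[1,0]]*-1)) for i in(0,2)])
print(inwrench(np.vstack([W,N,[[.577,.112,0]],[[.5783,.1129,0]]]),s["tool_pos"],73))
E
```

```text
[[0.57813117 0.11206942 0.03      ]] [np.float64(73.80447367669325), np.float64(73.12435879154494)]
[[ 10.8  23.1]
 [-31.5  22.5]
 [  8.7 -28.6]
 [-25.6 -28.7]
 [ 10.9  38.2]
 [ 10.6 -45.9]
 [ 58.8  -3.1]
 [ 58.4  -2.1]
 [ 59.7  -3.1]]
```

```bash
python3 -m jog '[{"dx":5,"dy":0,"dz":1,"ax":0,"ay":0,"az":0},{"dx":10,"dy":0,"dz":0,"ax":0,"ay":0,"az":0},{"dx":10,"dy":0,"dz":0,"ax":0,"ay":0,"az":0},{"dx":8,"dy":-1,"dz":0,"ax":0,"ay":0,"az":0},{"dx":7,"dy":0,"dz":0,"ax":0,"ay":0,"az":0},{"dx":5,"dy":0,"dz":0,"ax":0,"ay":0,"az":0}]'
python3 -m jog '[{"dx":5,"dy":0,"dz":0,"ax":0,"ay":0,"az":0},{"dx":5,"dy":0,"dz":0,"ax":0,"ay":0,"az":0},{"dx":3,"dy":0,"dz":0,"ax":0,"ay":0,"az":0},{"dx":0,"dy":0,"dz":0,"ax":0,"ay":0,"az":0}]'
python3 - <<'E'
from h import *
goto([.544,.0093,.178],-17.5)
E
```

```text
time: 8.72
tool_pos: [0.5397, -0.0041, 0.1819]
tcp_rot: [2.54, 1.849, 0.001]
wrist_force: [-0.8, -0.4, -4.7]
width: 0.252
grip_force: 79.2
time: 9.05
tool_pos: [0.5437, 0.0075, 0.1817]
tcp_rot: [2.54, 1.848, 0.0]
wrist_force: [1.1, 0.5, -4.1]
width: 0.253
grip_force: 79.2
TCP [0.5437 0.0075 0.1817] tool y at -17.92 tilt [0.0002 0.0001] F [ 1.1  0.5 -4.1] w 0.253 q [-0.03  0.26  2.07  0.    0.81  0.28] t 9.05
shift [ 1.8 -0.3  3.7] then az -0.42 (q6 may limit)
```

```bash
python3 -m jog '[{"dx":0,"dy":0,"dz":2,"ax":0,"ay":0,"az":0},{"dx":0,"dy":0,"dz":2,"ax":0,"ay":0,"az":0},{"dx":0,"dy":0,"dz":0.5,"ax":0,"ay":0,"az":0},{"dx":0,"dy":0,"dz":0,"ax":0,"ay":0,"az":0}]'
python3 -m jog '[{"dx":0,"dy":0,"dz":0,"ax":0,"ay":0,"az":0},{"dx":0,"dy":0,"dz":0,"ax":0,"ay":0,"az":0},{"dx":0,"dy":0,"dz":0,"ax":0,"ay":0,"az":0},{"dx":0,"dy":0,"dz":0,"ax":0,"ay":0,"az":0},{"dx":0,"dy":0,"dz":-5,"ax":0,"ay":0,"az":0},{"dx":0,"dy":0,"dz":-20,"ax":0,"ay":0,"az":0},{"dx":0,"dy":0,"dz":-25,"ax":0,"ay":0,"az":0},{"dx":0,"dy":0,"dz":-10,"ax":0,"ay":0,"az":0}]' 1
python3 - <<'E'
from h import *
c=cam();s=bot.read_state();cv2.imwrite("pics/t5.png",cv2.resize(c["img"][200:280,320:420,::-1],None,fx=6,fy=6,interpolation=cv2.INTER_CUBIC))
c2=cam("side");cv2.imwrite("pics/s5.png",cv2.resize(c2["img"][190:390,280:480,::-1],None,fx=3,fy=3,interpolation=cv2.INTER_CUBIC))
goto([.544,.0093,.178],-17.5)
E
```

```text
time: 9.38
tool_pos: [0.5436, 0.0067, 0.1777]
tcp_rot: [-2.541, -1.847, -0.0]
wrist_force: [-2.1, 0.7, 3.3]
width: 0.254
grip_force: 80.1
time: 10.05
tool_pos: [0.5447, 0.0069, 0.2403]
tcp_rot: [2.539, 1.846, 0.005]
wrist_force: [0.5, -0.5, 0.6]
width: 1.003
grip_force: 0.0
TCP [0.5451 0.0069 0.2401] tool y at -17.95 tilt [ 0.0063 -0.0002] F [ 0.3  0.8 -0.8] w 1.0 q [-0.03  0.18  2.04 -0.    0.92  0.28] t 10.15
shift [ 1.9 -2.1 62.1] then az -0.45 (q6 may limit)
```

View pics/t5.png

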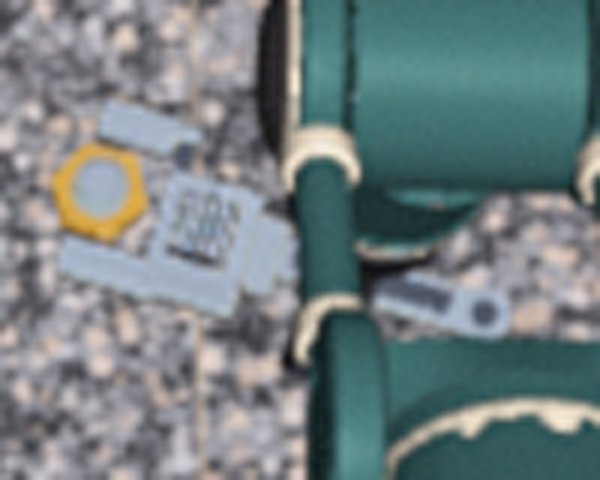

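The jaws straddle the nut at (101,190), and the worm is at about (208,218) in the crop. Next I'll roll the worm.

```bash
python3 - <<'E'
from h import *
c=cam();g=lambda k:(np.array(k)+.5)/6-.5+[320,200]
W=ray(c,g([(208,218)]),.0265);print("worm img",W)
J=ray(c,g([(65,238),(150,260),(100,137),(165,155),(58,270),(106,103),(485,312)]),.020)
tcp=[.5436,.0067];print(inwrench(np.vstack([J,W]),tcp,73.2),"nut",inwrench(np.array([[.578,.1122,0]]),tcp,73.2))
a=np.radians(73.2);ax=np.array([np.cos(a),np.sin(a)])
w=np.array(tcp)+.058*ax;print(w);goto([*(w-.011*ax),.205],-17)
E
python3 -m jog '[{"dx":0,"dy":0,"dz":0,"ax":0,"ay":0,"az":0},{"dx":0,"dy":0,"dz":0,"ax":0,"ay":0,"az":0},{"dx":0,"dy":0,"dz":0,"ax":0,"ay":0,"az":0},{"dx":0,"dy":0,"dz":0,"ax":0,"ay":0,"az":0},{"dx":0,"dy":0,"dz":0,"ax":0,"ay":0,"az":0},{"dx":0,"dy":0,"dz":0,"ax":0,"ay":0,"az":0}]' 0 30
```

```text
worm img [[0.56492114 0.06118328 0.0265    ]]
[[  11.1   22.7]
 [ -30.8   21.5]
 [   8.7  -29.3]
 [ -23.7  -29.7]
 [   9.9   38.5]
 [  10.5  -46.2]
 [-190.5    0.5]
 [ -51.7   -4.7]] nut [[ 0.9 -2.4]]
[0.56036384 0.06222453]
TCP [0.5441 0.0069 0.2384] tool y at -17.95 tilt [ 0.0032 -0.0001] F [ 0.   0.3 -0.5] w 1.001 q [-0.03  0.18  2.04 -0.    0.92  0.28] t 10.2
shift [46.6 -1.5 33.4] then az -0.95 (q6 may limit)
time: 10.7
tool_pos: [0.5433, 0.0069, 0.2366]
tcp_rot: [-2.54, -1.847, 0.001]
wrist_force: [0.1, -0.2, -0.9]
width: 0.144
grip_force: 0.0
```

```bash
python3 -m jog '[{"dx":15,"dy":0,"dz":0,"ax":0,"ay":0,"az":-1},{"dx":20,"dy":0,"dz":5,"ax":0,"ay":0,"az":0},{"dx":12,"dy":-1,"dz":10,"ax":0,"ay":0,"az":0},{"dx":0,"dy":0,"dz":12,"ax":0,"ay":0,"az":0},{"dx":0,"dy":0,"dz":6,"ax":0,"ay":0,"az":0},{"dx":0,"dy":0,"dz":0,"ax":0,"ay":0,"az":0}]'
python3 -m jog '[{"dx":0,"dy":0,"dz":2,"ax":0,"ay":0,"az":0},{"dx":0,"dy":0,"dz":0,"ax":0,"ay":0,"az":0}]'
```

```text
time: 11.2
tool_pos: [0.5547, 0.0518, 0.2012]
tcp_rot: [-2.522, -1.869, 0.008]
wrist_force: [0.6, -0.5, -1.2]
width: 0.005
grip_force: 0.0
time: 11.37
tool_pos: [0.5561, 0.0515, 0.2016]
tcp_rot: [-2.525, -1.869, 0.002]
wrist_force: [0.8, 0.0, 0.1]
width: -0.002
grip_force: 0.0
```

```bash
for i in 1; do python3 -m jog '[{"dx":0,"dy":0,"dz":1.5,"ax":0,"ay":0,"az":0},{"dx":0,"dy":0,"dz":0,"ax":0,"ay":0,"az":0}]' | grep -E "pos|force"; python3 -m jog '[{"dx":0,"dy":0,"dz":1.5,"ax":0,"ay":0,"az":0},{"dx":0,"dy":0,"dz":0,"ax":0,"ay":0,"az":0}]'| grep -E "pos|force"; done
```

```text
tool_pos: [0.5566, 0.0517, 0.2009]
wrist_force: [-0.3, -0.0, -0.2]
grip_force: 0.0
tool_pos: [0.5565, 0.0519, 0.1993]
wrist_force: [0.8, 0.4, -0.2]
grip_force: 0.0
```

```bash
python3 -m jog '[{"dx":0,"dy":0,"dz":1.5,"ax":0,"ay":0,"az":0},{"dx":0,"dy":0,"dz":0,"ax":0,"ay":0,"az":0}]' | grep -E "pos|force"; python3 -m jog '[{"dx":3,"dy":0,"dz":0,"ax":0,"ay":0,"az":0},{"dx":0,"dy":0,"dz":0,"ax":0,"ay":0,"az":0}]'| grep -E "pos|force"
```

```text
tool_pos: [0.5567, 0.052, 0.1982]
wrist_force: [-0.4, -1.0, 2.8]
grip_force: 1.1
tool_pos: [0.5576, 0.055, 0.1981]
wrist_force: [-1.5, -2.2, 3.5]
grip_force: 2.7
```

```bash
python3 -m jog '[{"dx":0,"dy":0,"dz":1.5,"ax":0,"ay":0,"az":0},{"dx":0,"dy":0,"dz":0,"ax":0,"ay":0,"az":0}]'| grep -E "pos|force"; python3 -m jog '[{"dx":4,"dy":0,"dz":0.5,"ax":0,"ay":0,"az":0},{"dx":3,"dy":0,"dz":0,"ax":0,"ay":0,"az":0}]'| grep -E "pos|force"
```

```text
tool_pos: [0.5578, 0.0549, 0.1979]
wrist_force: [-5.8, -2.9, 13.1]
grip_force: 7.0
tool_pos: [0.5602, 0.0605, 0.198]
wrist_force: [-6.2, -14.2, 20.5]
grip_force: 12.1
```

```bash
python3 -m jog '[{"dx":4,"dy":0,"dz":-0.5,"ax":0,"ay":0,"az":0},{"dx":4,"dy":0,"dz":0,"ax":0,"ay":0,"az":0},{"dx":0,"dy":0,"dz":0,"ax":0,"ay":0,"az":0}]'| grep -E "pos|force"; python3 -m jog '[{"dx":4,"dy":0,"dz":0,"ax":0,"ay":0,"az":0},{"dx":0,"dy":0,"dz":0,"ax":0,"ay":0,"az":0}]'| grep -E "pos|force"
python3 - <<'E'
from h import *
c=cam();s=bot.read_state();cv2.imwrite("pics/t6.png",cv2.resize(c["img"][200:280,320:420,::-1],None,fx=6,fy=6,interpolation=cv2.INTER_CUBIC));print(s["wrist_force"],s["time"])
E
```

```text
tool_pos: [0.5629, 0.0688, 0.1991]
wrist_force: [-5.5, -5.9, 18.4]
grip_force: 9.4
tool_pos: [0.5641, 0.0725, 0.1993]
wrist_force: [-5.2, -6.0, 19.0]
grip_force: 9.6
[-5.27157798 -6.39481451 19.08918404] 12.8333
```

View pics/t6.png

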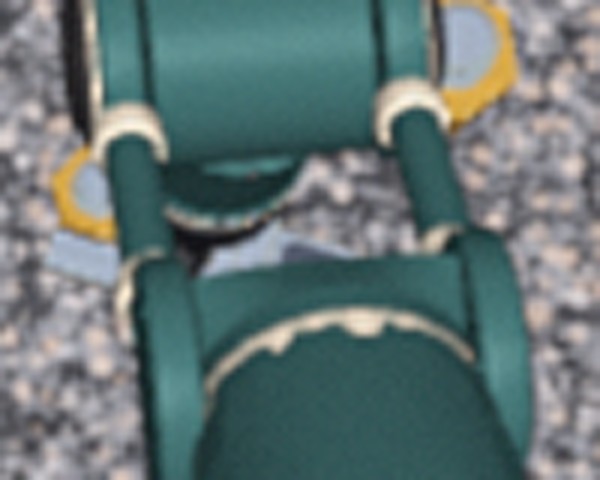

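```bash
python3 -m jog '[{"dx":0,"dy":0,"dz":-8,"ax":0,"ay":0,"az":0},{"dx":-20,"dy":0,"dz":0,"ax":0,"ay":0,"az":0},{"dx":0,"dy":0,"dz":6,"ax":0,"ay":0,"az":0},{"dx":0,"dy":0,"dz":2,"ax":0,"ay":0,"az":0},{"dx":0,"dy":0,"dz":0,"ax":0,"ay":0,"az":0}]'| grep -E "pos|force"; python3 -m jog '[{"dx":4,"dy":0,"dz":0,"ax":0,"ay":0,"az":0},{"dx":4,"dy":0,"dz":0,"ax":0,"ay":0,"az":0},{"dx":4,"dy":0,"dz":0,"ax":0,"ay":0,"az":0}]'| grep -E "pos|force";python3 -m jog '[{"dx":4,"dy":0,"dz":0,"ax":0,"ay":0,"az":0},{"dx":4,"dy":0,"dz":0,"ax":0,"ay":0,"az":0},{"dx":0,"dy":0,"dz":0,"ax":0,"ay":0,"az":0}]'| grep -E "pos|force"
```

```text
tool_pos: [0.5567, 0.0539, 0.1957]
wrist_force: [-0.3, -3.2, 3.2]
grip_force: 2.2
tool_pos: [0.5601, 0.0632, 0.1982]
wrist_force: [-13.6, -18.0, 31.3]
grip_force: 16.2
tool_pos: [0.5633, 0.0731, 0.1991]
wrist_force: [-9.4, -6.3, 26.1]
grip_force: 12.5
```

```bash
cat >> h.py <<'E'
def jaws(c,tcp=(.5436,.0067),yaw=73.2):
    """mask pixels of the jaws ahead of x=-20 in the wrench frame as gripped"""
    m=steel(c,(320,205,400,270));v,u=np.nonzero(m);P=inwrench(ray(c,np.c_[u,v],.020),tcp,yaw)
    for g,n in((1,"fixed"),(-1,"moving")):
        q=P[(P[:,0]>-20)&(P[:,0]<20)&(P[:,1]*g>17)&(P[:,1]*g<52)]
        if len(q)>8: print(n,len(q),"y",np.percentile(q[:,1],[3,50,97]).round(1),"x max",q[:,0].max(),"slope",np.degrees(np.polyfit(q[:,0],q[:,1],1)[0]).round(1))
E
python3 -m jog '[{"dx":0,"dy":0,"dz":-10,"ax":0,"ay":0,"az":0},{"dx":-25,"dy":0,"dz":-10,"ax":0,"ay":0,"az":0},{"dx":-30,"dy":0,"dz":0,"ax":0,"ay":0,"az":0},{"dx":0,"dy":0,"dz":0,"ax":0,"ay":0,"az":0}]'| grep -E "pos|force"
python3 - <<'E'
from h import *
c=cam();jaws(c);cv2.imwrite("pics/t7.png",cv2.resize(c["img"][200:280,320:420,::-1],None,fx=6,fy=6,interpolation=cv2.INTER_CUBIC))
c0=dict(c);im=cv2.resize(cv2.imread("pics/t5.png"),(100,80),interpolation=cv2.INTER_AREA);f=c["img"].copy();f[200:280,320:420]=im[:,:,::-1];c0["img"]=f;print("before");jaws(c0)
E
```

```text
tool_pos: [0.5458, 0.0185, 0.216]
wrist_force: [0.2, -0.0, -0.1]
grip_force: 0.0
fixed 69 y [21.6 29.  36.7] x max 15.2 slope 0.5
moving 63 y [-43.  -35.7 -28.7] x max 14.1 slope -1.1
before
fixed 59 y [23.  30.7 37.9] x max 10.0 slope -0.2
moving 59 y [-47.1 -38.9 -31.2] x max 8.6 slope 2.9
```

```bash
python3 -m jog '[{"dx":20,"dy":1,"dz":0,"ax":0,"ay":0,"az":0},{"dx":20,"dy":0.5,"dz":5,"ax":0,"ay":0,"az":0},{"dx":1,"dy":0,"dz":9,"ax":0,"ay":0,"az":0},{"dx":0,"dy":0,"dz":4.5,"ax":0,"ay":0,"az":0},{"dx":0,"dy":0,"dz":0,"ax":0,"ay":0,"az":0}]'| grep -E "pos|force"; python3 -m jog '[{"dx":4,"dy":0,"dz":0,"ax":0,"ay":0,"az":0},{"dx":4,"dy":0,"dz":0,"ax":0,"ay":0,"az":0},{"dx":4,"dy":0,"dz":0,"ax":0,"ay":0,"az":0}]'| grep -E "pos|force";python3 -m jog '[{"dx":4,"dy":0,"dz":0,"ax":0,"ay":0,"az":0},{"dx":3,"dy":0,"dz":0,"ax":0,"ay":0,"az":0},{"dx":0,"dy":0,"dz":0,"ax":0,"ay":0,"az":0}]'| grep -E "pos|force"
```

```text
tool_pos: [0.5613, 0.0603, 0.1988]
wrist_force: [-1.6, -0.6, 9.2]
grip_force: 3.5
tool_pos: [0.5643, 0.0697, 0.1993]
wrist_force: [-3.9, -5.5, 11.7]
grip_force: 5.6
tool_pos: [0.5665, 0.0771, 0.199]
wrist_force: [-3.2, -4.4, 13.0]
grip_force: 6.4
```

```bash
python3 -m jog '[{"dx":0,"dy":0,"dz":-8,"ax":0,"ay":0,"az":0},{"dx":-20,"dy":0,"dz":0,"ax":0,"ay":0,"az":0},{"dx":0,"dy":0,"dz":6,"ax":0,"ay":0,"az":0},{"dx":0,"dy":0,"dz":2.5,"ax":0,"ay":0,"az":0},{"dx":0,"dy":0,"dz":0,"ax":0,"ay":0,"az":0}]'| grep -E "pos|force"; python3 -m jog '[{"dx":4,"dy":0,"dz":0,"ax":0,"ay":0,"az":0},{"dx":4,"dy":0,"dz":0,"ax":0,"ay":0,"az":0},{"dx":4,"dy":0,"dz":0,"ax":0,"ay":0,"az":0}]'| grep -E "pos|force";python3 -m jog '[{"dx":4,"dy":0,"dz":0,"ax":0,"ay":0,"az":0},{"dx":4,"dy":0,"dz":0,"ax":0,"ay":0,"az":0},{"dx":0,"dy":0,"dz":0,"ax":0,"ay":0,"az":0}]'| grep -E "pos|force"
python3 -m jog '[{"dx":0,"dy":0,"dz":-10,"ax":0,"ay":0,"az":0},{"dx":-25,"dy":0,"dz":-10,"ax":0,"ay":0,"az":0},{"dx":-30,"dy":0,"dz":0,"ax":0,"ay":0,"az":0},{"dx":0,"dy":0,"dz":0,"ax":0,"ay":0,"az":0}]'| grep -E "pos|force"
python3 - <<'E'
from h import *
c=cam();jaws(c);print(hexang(c,(337,232)),bot.read_state()["time"])
E
```

```text
tool_pos: [0.5598, 0.0579, 0.1979]
wrist_force: [-4.6, -6.2, 12.8]
grip_force: 6.7
tool_pos: [0.5634, 0.0686, 0.1992]
wrist_force: [-7.6, -11.2, 19.8]
grip_force: 10.0
tool_pos: [0.5666, 0.0771, 0.199]
wrist_force: [-3.6, -7.0, 16.5]
grip_force: 8.3
tool_pos: [0.5484, 0.0227, 0.2167]
wrist_force: [-0.4, -0.3, -0.6]
grip_force: 0.0
fixed 70 y [21.6 29.  37. ] x max 15.2 slope -0.6
moving 52 y [-39.4 -33.4 -26.9] x max 14.1 slope -3.3
(array([0.57803078, 0.11301772]), np.float64(12.201412116881563), np.float64(1.0052871054710841), np.float64(44.856069739774995)) 16.35
```

```bash
python3 -m jog '[{"dx":17,"dy":0,"dz":0,"ax":0,"ay":0,"az":0},{"dx":18,"dy":0,"dz":5,"ax":0,"ay":0,"az":0},{"dx":0,"dy":0,"dz":9,"ax":0,"ay":0,"az":0},{"dx":0,"dy":0,"dz":6,"ax":0,"ay":0,"az":0},{"dx":0,"dy":0,"dz":0,"ax":0,"ay":0,"az":0}]'| grep -E "pos|force"; python3 -m jog '[{"dx":4,"dy":0,"dz":0,"ax":0,"ay":0,"az":0},{"dx":4,"dy":0,"dz":0,"ax":0,"ay":0,"az":0},{"dx":4,"dy":0,"dz":0,"ax":0,"ay":0,"az":0}]'| grep -E "pos|force";python3 -m jog '[{"dx":4,"dy":0,"dz":0,"ax":0,"ay":0,"az":0},{"dx":4,"dy":0,"dz":0,"ax":0,"ay":0,"az":0},{"dx":0,"dy":0,"dz":0,"ax":0,"ay":0,"az":0}]'| grep -E "pos|force"
python3 -m jog '[{"dx":0,"dy":0,"dz":-10,"ax":0,"ay":0,"az":0},{"dx":-25,"dy":0,"dz":-10,"ax":0,"ay":0,"az":0},{"dx":-30,"dy":0,"dz":0,"ax":0,"ay":0,"az":0},{"dx":0,"dy":0,"dz":0,"ax":0,"ay":0,"az":0}]'| grep -E "pos|force"
python3 - <<'E'
from h import *
c=cam();jaws(c);print(hexang(c,(337,232)),bot.read_state()["time"]);cv2.imwrite("pics/t8.png",cv2.resize(c["img"][200:280,320:420,::-1],None,fx=6,fy=6,interpolation=cv2.INTER_CUBIC))
E
```

```text
tool_pos: [0.5601, 0.0583, 0.1978]
wrist_force: [-3.1, -3.9, 11.3]
grip_force: 5.3
tool_pos: [0.5632, 0.0668, 0.199]
wrist_force: [-8.8, -16.0, 24.6]
grip_force: 12.2
tool_pos: [0.5667, 0.0764, 0.1989]
wrist_force: [-2.3, -6.6, 15.4]
grip_force: 7.6
tool_pos: [0.5482, 0.0223, 0.2166]
wrist_force: [0.2, 0.1, -1.5]
grip_force: 0.0
fixed 70 y [21.6 29.  37. ] x max 15.2 slope -0.6
moving 54 y [-40.  -33.8 -27. ] x max 15.2 slope -1.9
(array([0.57804152, 0.11304574]), np.float64(12.323148279287006), np.float64(1.0024863776208603), np.float64(44.86271992680305)) 17.65
```

View pics/t8.png

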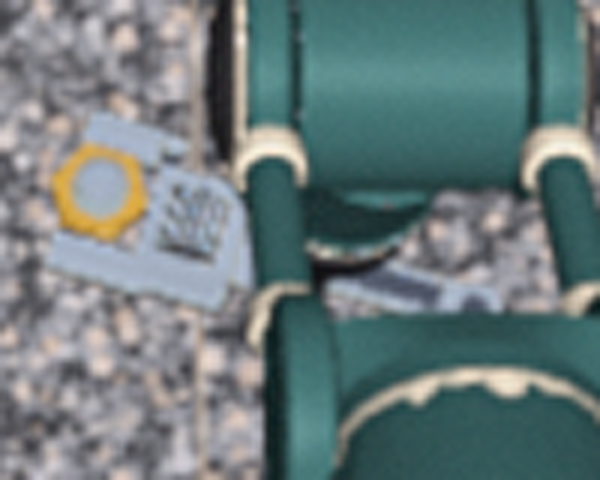

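The jaws now hug the nut at (101,190), and the last stroke moved the jaw no further, so they bear on the flats. Next I'll move to the far side of the handle.

```bash
python3 - <<'E'
from h import *
goto([.571,-.0295,.2166],-17.3)
E
```

```text
TCP [0.5485 0.0235 0.2164] tool y at -17.09 tilt [-0.0022 -0.0001] F [-0.4  0.3 -0.4] w -0.0 q [-0.    0.22  2.04 -0.    0.89  0.3 ] t 17.65
shift [-44.   37.1  -0.2] then az 0.21 (q6 may limit)
```

```bash
python3 -m jog '[{"dx":-15,"dy":13,"dz":0,"ax":0,"ay":0,"az":0},{"dx":-20,"dy":16,"dz":0,"ax":0,"ay":0,"az":0},{"dx":-9,"dy":8,"dz":5,"ax":0,"ay":0,"az":0},{"dx":0,"dy":0,"dz":15,"ax":0,"ay":0,"az":0},{"dx":0,"dy":0,"dz":12,"ax":0,"ay":0,"az":0},{"dx":0,"dy":0,"dz":7,"ax":0,"ay":0,"az":0},{"dx":0,"dy":0,"dz":0,"ax":0,"ay":0,"az":0}]'| grep -E "pos|force"
python3 -m jog '[{"dx":0,"dy":-4,"dz":0,"ax":0,"ay":0,"az":0},{"dx":0,"dy":-3,"dz":0,"ax":0,"ay":0,"az":0},{"dx":0,"dy":0,"dz":0,"ax":0,"ay":0,"az":0}]'| grep -E "pos|force"
```

```text
tool_pos: [0.5704, -0.0272, 0.175]
wrist_force: [0.4, 0.7, -1.0]
grip_force: 0.0
tool_pos: [0.565, -0.0254, 0.1785]
wrist_force: [0.1, -0.7, 0.4]
grip_force: 0.0
```

Now the swing, in stages with force checks.

```bash
python3 -m jog '[{"dx":0,"dy":-3,"dz":0,"ax":0,"ay":0,"az":0},{"dx":-1.2,"dy":-7.3,"dz":0,"ax":0,"ay":0,"az":3},{"dx":-1.2,"dy":-7.3,"dz":0,"ax":0,"ay":0,"az":3}]'| grep -E "pos|force"
python3 -m jog '[{"dx":-1.2,"dy":-7.3,"dz":0,"ax":0,"ay":0,"az":3},{"dx":-1.2,"dy":-7.3,"dz":0,"ax":0,"ay":0,"az":3},{"dx":-1.2,"dy":-7.3,"dz":0,"ax":0,"ay":0,"az":3}]'| grep -E "pos|force"
python3 - <<'E'
from h import *
c=cam();print(hexang(c,(337,232)));a=np.radians(57.5);ax=np.array([np.cos(a),np.sin(a)]);N=np.array([.578,.1127]);s=bot.read_state();print(inwrench(np.array([s["tool_pos"]]),N,57.5,0));jaws(c,N,57.5)
E
```

```text
tool_pos: [0.5497, -0.0229, 0.1797]
wrist_force: [4.6, -1.1, -0.5]
grip_force: 1.9
tool_pos: [0.5284, -0.0167, 0.1799]
wrist_force: [3.6, -1.8, -0.8]
grip_force: 1.9
(array([0.57806181, 0.11290694]), np.float64(-0.8818845278432277), np.float64(0.950597620762705), np.float64(44.55996716559458))
[[-136.1  -26.4]]
```

```bash
python3 -m jog '[{"dx":-1.2,"dy":-7.3,"dz":1,"ax":0,"ay":0,"az":3},{"dx":-1.2,"dy":-7.3,"dz":1,"ax":0,"ay":0,"az":3},{"dx":-1.2,"dy":-7.3,"dz":0,"ax":0,"ay":0,"az":3},{"dx":-1.2,"dy":-7.3,"dz":0,"ax":0,"ay":0,"az":3}]'| grep -E "pos|force"
python3 -m jog '[{"dx":-1.2,"dy":-7.3,"dz":0,"ax":0,"ay":0,"az":3},{"dx":-0.8,"dy":-4.9,"dz":0,"ax":0,"ay":0,"az":2},{"dx":0,"dy":0,"dz":0,"ax":0,"ay":0,"az":0}]'| grep -E "pos|force"
python3 - <<'E'
from h import *
c=cam();print(hexang(c,(337,232)));N=np.array([.578,.1127]);s=bot.read_state();print(inwrench(np.array([s["tool_pos"]]),N,41,0));goto(s["tool_pos"],0)
E
```

```text
tool_pos: [0.5039, -0.0044, 0.1796]
wrist_force: [4.2, -10.7, 7.2]
grip_force: 5.7
tool_pos: [0.4931, 0.0032, 0.1794]
wrist_force: [0.9, -7.6, 7.7]
grip_force: 4.5
(array([0.57856649, 0.11315925]), np.float64(-17.050845158222796), np.float64(0.9147539527849854), np.float64(44.482345102465324))
[[-135.9  -27. ]]
TCP [0.4932 0.0032 0.1794] tool y at -48.81 tilt [ 0.0082 -0.0029] F [ 2.  -7.6  9.2] w -0.002 q [-0.04  0.18  2.18 -0.    0.78  0.81] t 19.6667
shift [0. 0. 0.] then az -48.81 (q6 may limit)
```

```bash
python3 -m jog '[{"dx":-0.6,"dy":-3.6,"dz":-1.5,"ax":0,"ay":0,"az":1.5},{"dx":-0.6,"dy":-3.6,"dz":0,"ax":0,"ay":0,"az":1.5},{"dx":-0.6,"dy":-3.6,"dz":0,"ax":0,"ay":0,"az":1.5}]'| grep -E "pos|force"
python3 -m jog '[{"dx":-0.5,"dy":-2.4,"dz":0,"ax":0,"ay":0,"az":1},{"dx":-0.5,"dy":-2.4,"dz":0,"ax":0,"ay":0,"az":1},{"dx":-0.5,"dy":-2.4,"dz":0,"ax":0,"ay":0,"az":1}]'| grep -E "pos|force"
python3 - <<'E'
from h import *
c=cam();print(hexang(c,(337,232)));N=np.array([.578,.1127]);s=bot.read_state();print(inwrench(np.array([s["tool_pos"]]),N,34,0));goto(s["tool_pos"],0)
E
```

```text
tool_pos: [0.4845, 0.0106, 0.1799]
wrist_force: [3.5, -6.4, 4.0]
grip_force: 4.0
tool_pos: [0.4791, 0.0156, 0.1799]
wrist_force: [3.2, -6.4, 3.9]
grip_force: 4.0
(array([0.5783005 , 0.11311971]), np.float64(-25.285170025660623), np.float64(0.9871882681877896), np.float64(44.59973890171687))
[[-136.4  -24.9]]
TCP [0.4789 0.0158 0.1798] tool y at -56.42 tilt [ 0.0066 -0.002 ] F [ 3.7 -5.2  4.7] w -0.001 q [-0.02  0.16  2.2  -0.    0.77  0.97] t 20.2167
shift [0. 0. 0.] then az -56.42 (q6 may limit)
```

Turned 37.6° so far and still moving freely at about 7 N. I'll continue in small steps, watching for the stop.

```bash
python3 -m jog '[{"dx":-0.5,"dy":-2.4,"dz":0,"ax":0,"ay":0,"az":1},{"dx":-0.5,"dy":-2.4,"dz":0,"ax":0,"ay":0,"az":1}]'| grep -E "pos|wrist"
python3 -m jog '[{"dx":-0.5,"dy":-2.4,"dz":0,"ax":0,"ay":0,"az":1},{"dx":0,"dy":0,"dz":0,"ax":0,"ay":0,"az":0}]'| grep -E "pos|wrist"
python3 -m jog '[{"dx":-0.2,"dy":-1.2,"dz":0,"ax":0,"ay":0,"az":0.5},{"dx":0,"dy":0,"dz":0,"ax":0,"ay":0,"az":0}]'| grep -E "pos|wrist"
python3 -c "
from h import *
c=cam();print(hexang(c,(337,232))[1])"
```

```text
tool_pos: [0.4757, 0.0191, 0.1799]
wrist_force: [2.2, -5.6, 3.4]
tool_pos: [0.4738, 0.0211, 0.1799]
wrist_force: [2.6, -4.6, 3.9]
tool_pos: [0.4731, 0.0219, 0.1799]
wrist_force: [3.7, -5.3, 4.8]
-28.12786906417644
```

```bash
python3 -m jog '[{"dx":-0.3,"dy":-1.8,"dz":0,"ax":0,"ay":0,"az":0.75},{"dx":0,"dy":0,"dz":0,"ax":0,"ay":0,"az":0}]'| grep -E "pos|wrist"
python3 -m jog '[{"dx":-0.3,"dy":-1.8,"dz":0,"ax":0,"ay":0,"az":0.75},{"dx":0,"dy":0,"dz":0,"ax":0,"ay":0,"az":0}]'| grep -E "pos|wrist"
python3 -m jog '[{"dx":-0.3,"dy":-1.2,"dz":0,"ax":0,"ay":0,"az":0.5},{"dx":0,"dy":0,"dz":0,"ax":0,"ay":0,"az":0}]'| grep -E "pos|wrist"
python3 -c "
from h import *
c=cam();print(hexang(c,(337,232))[1])"
```

```text
tool_pos: [0.472, 0.0233, 0.1799]
wrist_force: [2.5, -5.9, 3.7]
tool_pos: [0.471, 0.0245, 0.1799]
wrist_force: [2.9, -8.1, 3.3]
tool_pos: [0.4704, 0.0251, 0.18]
wrist_force: [3.6, -9.6, 3.7]
-28.888760857735665
```

```bash
python3 -m jog '[{"dx":-0.2,"dy":-1,"dz":0,"ax":0,"ay":0,"az":0.4},{"dx":0,"dy":0,"dz":0,"ax":0,"ay":0,"az":0}]'| grep -E "pos|wrist"
python3 -m jog '[{"dx":0,"dy":-0.8,"dz":0,"ax":0,"ay":0,"az":0},{"dx":0,"dy":0,"dz":0,"ax":0,"ay":0,"az":0},{"dx":0,"dy":0,"dz":0,"ax":0,"ay":0,"az":0}]'| grep -E "pos|wrist"
python3 -c "
from h import *
c=cam();print(hexang(c,(337,232))[1],bot.read_state()['time'])"
```

```text
tool_pos: [0.4699, 0.0258, 0.18]
wrist_force: [4.3, -10.3, 2.6]
tool_pos: [0.4696, 0.0263, 0.18]
wrist_force: [4.4, -12.1, 3.4]
-28.909780829847804 21.7833
```

The nut angle is steady at −28.9° while the force climbs to about 12 N, so the stop is reached. I'll back off.

```bash
python3 -m jog '[{"dx":0,"dy":2,"dz":0,"ax":0,"ay":0,"az":0},{"dx":0,"dy":5,"dz":0,"ax":0,"ay":0,"az":0},{"dx":0,"dy":8,"dz":0,"ax":0,"ay":0,"az":0},{"dx":0,"dy":5,"dz":-15,"ax":0,"ay":0,"az":0},{"dx":0,"dy":0,"dz":-35,"ax":0,"ay":0,"az":0},{"dx":-20,"dy":20,"dz":-20,"ax":0,"ay":0,"az":0},{"dx":-20,"dy":30,"dz":0,"ax":0,"ay":0,"az":0},{"dx":0,"dy":35,"dz":0,"ax":0,"ay":0,"az":0},{"dx":0,"dy":35,"dz":0,"ax":0,"ay":0,"az":0},{"dx":0,"dy":20,"dz":0,"ax":0,"ay":0,"az":0},{"dx":0,"dy":0,"dz":0,"ax":0,"ay":0,"az":0}]'| grep -E "pos|wrist"
python3 - <<'E'
from h import *
c=cam();print(hexang(c,(337,232)));N=np.array([.578,.1127]);jaws(c,N,31.5)
cv2.imwrite("pics/t9.png",cv2.resize(c["img"][190:320,270:440,::-1],None,fx=4.5,fy=4.5,interpolation=cv2.INTER_CUBIC));print(bot.read_state()["time"])
E
```

```text
tool_pos: [0.5073, -0.1358, 0.2483]
wrist_force: [0.7, -0.4, 0.5]
(array([0.57858646, 0.1130203 ]), np.float64(-29.24090729895821), np.float64(0.9451682295292143), np.float64(44.69458683957266))
22.75
```

View pics/t9.png

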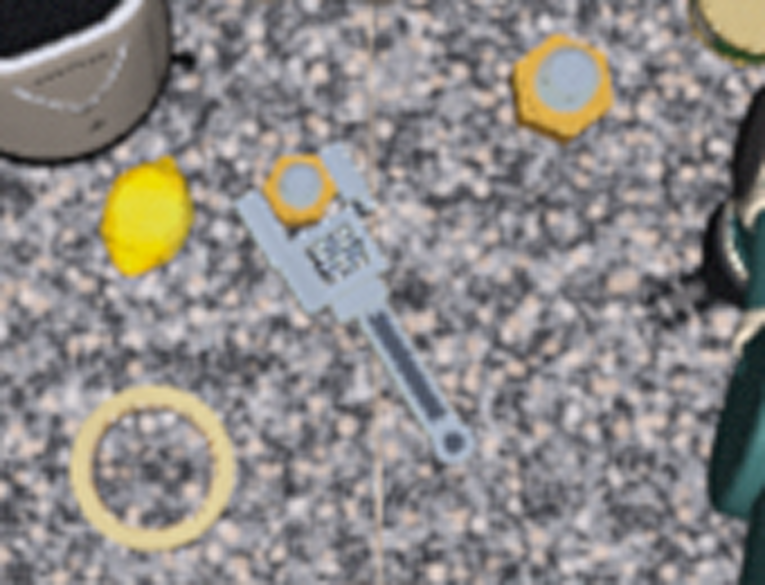

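The wrench lies on the nut with nut centre at (302,187) and ring at (453,442). I'll check the fit numerically, since there seems to be a small gap at the fixed jaw.

```bash
python3 - <<'E'
from h import *
c=cam();g=lambda k:(np.array(k,float)+.5)/4.5-.5+[270,190]
O,y,n=wrench(c,(320,215,380,300),g((453,442)));N=hexang(c,(337,232))[0];print(O,y,n,"dist",np.hypot(*(O-N))*1000,"nut in wrench",inwrench(np.array([N]),O,y,0))
m=steel(c,(315,215,365,285));v,u=np.nonzero(m);P=inwrench(ray(c,np.c_[u,v],.020),N,y,0)
for s in(1,-1):
    q=P[(P[:,0]>-20)&(P[:,0]<25)&(P[:,1]*s>15)&(P[:,1]*s<52)];print(len(q),np.percentile(q[:,1],[3,50,97]),q[:,0].max(),np.degrees(np.polyfit(q[:,0],q[:,1],1)[0]))
E
```

```text
-205 -175 72 -12.7 11.2
-175 -130 92 -8.4 8.3
-130 -93 78 -8.5 8.8
-88 -60 127 -22.0 35.4
-60 -30 175 -32.1 38.0
-25 0 105 -37.2 39.6
0 14 59 -36.8 39.1
X -201.04874614768335 11.707962493423523
[0.58186986 0.11342729] 29.946331 151 dist 3.3249497249684867 nut in wrench [[-3.1  1.3]]
63 [23.43  30.9   38.314] 13.8 0.12819542166334327
53 [-37.332 -31.    -24.6  ] 12.9 -1.9667900779487908
```

```bash
python3 -c "
from workcell import bot
print(bot.finish_job())"
```

```text
the job is handed in; nothing more can be done
None
```

The job is handed in: the smaller nut was turned clockwise about 41° until it stopped moving while the push force rose to about 12 N. The wrench lies flat on it with the jaws closed on the flats and its origin about 3 mm from the nut's axis; the arm is clear. No verdict came back, and the jaw and nut readings are my camera and force estimates.

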